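Spin-check the ear-tip carousel and park it on its pointer

TASK

Spin-check the freshly cleaned ear-tip carousel and park it: with a fingertip, flick its tall upright peg so that the wheel runs free, untouched, for a good two seconds; then, while it is still turning, brake it with a fingertip pressed on the top of its raised round hub so that it stops with the peg in line with the upright pointer blade of the stand, and come clear. Put it there by braking: do not stop the hub far from the pointer, and do not touch the peg while it is near the pointer. Leave the stand and everything else on the cart where they are; nothing is picked up.

Things in the scene. Friction and masses are not known exactly. Their poses are not given: they have to be found in the camera images.
- stand: black stand of the carousel: round foot 196 mm across with a free-turning wheel on top; loose on the cart, 1.8 kg. Origin: centre of the foot's underside, on the wheel's vertical axis; z up, x points to the pointer blade. The blade is an upright fin 5 mm thick, 108 to 140 mm from the axis, top at 41 mm height.
- wheel (a joint): turn of the wheel on the stand, rad, counter-clockwise seen from above, unlimited (keeps counting over turns); at 0 and every multiple of 2 pi the peg is in line with the pointer. Starts 1.6 to 4.7. Turns freely either way: left alone it loses about 0.07 rad/s plus 0.17 of its speed each second (varies with its hidden mass)
- index (a point): point on the wheel's rim, straight out from the peg, 100 mm from the axis, at the 34 mm height of the wheel's top. The white wheel is a disc of 100 mm radius carrying seven clear ear tips up to 12 mm tall, centred 76 mm from the axis, at every 45 degrees but the peg's place
- pointer (a point): point just inside the pointer blade, 100 mm from the axis at 34 mm height; fixed to the stand. The index lies on it when the wheel is parked
- peg: the wheel's only upright peg, black rubber-sleeved, 14 mm across, 46 mm tall (top 80 mm above the cart), to be flicked sideways; its axis is 78 mm from the wheel's axis. Origin: centre of its foot on the wheel's top (34 mm height), z up
- hub: raised grey round hub in the wheel's middle, 76 mm across, flat rigid top 64 mm above the cart; turns with the wheel. Origin: centre of its underside (34 mm height)
- hub_top (a point): centre of the hub's flat top, 64 mm above the cart. A fingertip pressed here brakes only if it bears some way off the centre (about 20 mm); a few newtons stop the wheel in about 0.1 s
- dome: white plastic drying dome, 114 mm across, 91 mm tall, stands in the other of the two working places (leave alone). Origin: middle of its underside
- dispenser_near: translucent orange battery dispenser, round, 42 mm across, 36 mm tall (leave alone). Origin: middle of its underside
- dispenser_far: second, identical battery dispenser (leave alone). Origin: middle of its underside
- brush: 130 mm cleaning brush lying down (leave alone). Origin: its middle, near the cart top
- cup: steel cup 56 mm across, 50 mm tall (leave alone). Origin: middle of its underside
- spray: small white bottle, 40 mm across, 100 mm tall (leave alone). Origin: middle of its underside
- earmould: clear ear mould, about 40 mm long, 23 mm tall (leave alone). Origin: middle of its underside
Things that resemble listed ones, but are neither listed nor needed, are in the scene too. Leave any pink look-alike of the stand alone.

How it is judged:
By the outcome, as a careful person would: the job done as asked, in the order asked, and still so for the second after the job is handed in, with the robot touching nothing.
It also fails if it takes over 51 s, if anything falls off the work surface, if the arm or the gripper's body presses on something with over 40 N, if the wrist force passes 120 N, or if a joint passes its speed limit or range.

ROBOT

A 6-joint arm with a two-finger parallel gripper is mounted at the origin on the work surface. World frame = base frame: x ahead of the robot, y to its left, z up, the work surface at z = 0. Lengths are in m, angles in rad, forces in N, time in s.
With the tool pointing down it reaches from about 0.225 to 0.875 m from the base axis. Payload 3.4 kg.
Tool frame: the origin (TCP) lies midway between the tips of the shut fingers; the grasp point (between the pads) lies 19 mm behind it; x points along the fingers, y is the direction in which the jaws open and shut, and the axes are right-handed (so a half turn about x gives the same grasp; the last joint's range is limited). The gripper opens to 85 mm and grips with 20 to 120 N. Pads are 22 mm wide; open, the fingers measure 114 mm over their backs; the gripper's body (76 mm by 85 mm) begins 54 mm behind the grasp point. The pads swing forward as they close: fully open they stand 13 mm farther back than shut.
Start: joints at [-1.337, 0.276, 1.505, -0, 1.361, -0.121], TCP at [0.2, -0.539, 0.231] pointing down, gripper open.
Joint ranges: [-2.89, 2.89], [-0.75, 2.08], [0.22, 2.7], [-1.18, 4.32], [0.11, 2.71], [-2.7, 2.7]. Speed limits (rad/s): [2.57, 2.57, 3.14, 3.14, 3.14, 3.14].

INTERFACE

Orientations are given as a unit quaternion [w, x, y, z].
In Python, from workcell import monitor, grab_frame, robot gives the robot as it stands. The module is installed in compiled form; this text tells all that it offers.
- The arm moves only by the tool arm_command, never from a script. Its argument "rows" is a list of rows, each a list of 3 entries, a list of its own where there are three numbers: the shift along the tool's x, y, z in mm, then the turn, a rotation vector about the tool's x, y, z in degrees, then the finger opening in mm, from 0 to 85.4. In form: [[[dx, dy, dz], [rx, ry, rz], hand], ...]. A call has 1 to 20 rows; each row is the pose to reach, as a shift and turn from the pose measured when the call began, along the tool's axes at that moment; what a row does not reach only later rows make up. A row lasts 1/12 s, in which the tool goes at most 41.7 mm and 7.16 degrees, less where a joint would pass 70% of its speed; a pose out of reach is approached as far as the arm can. A call with a gripper value outside its range is refused whole. The fingers move at their own pace and stop on an object; "newtons" is the grip in N (left out, the last holds). Time passes only in rows, so rows that repeat a pose let the fingers close. It gives the time, the measured TCP pose, the force and the opening at its end, in the units of the state.
- monitor.get_state(): the state, without advancing time (a new reading comes with each control period).
- grab_frame(name): name is "scene" or "top" or "wrist"; returns a dict with "img" (384x512x3 uint8, red, green, blue), "z_map" (384x512 float32, m along the optical axis (not along the pixel's ray), 0 where there is no reading), "fx", "fy", "cx", "cy" (pixels), "distortion" ([k1, k2, p1, p2, k3] as OpenCV has them; the pictures are not rectified), "R" (3x3) and "t" (3): a world point X has camera coordinates R X + t; the wrist camera has in their place "T_tool_cam" (4x4, takes a point from camera to tool coordinates, whose origin is the TCP and whose axes are the tool frame's). Camera axes: x right, y down, z forward; pixel columns grow to the right and rows downward; lengths in m; the calibration is good to about 2 mm. A picture is of the moment at which its call begins: read the wrist's pose just before it.
- robot.finish_job(): hands the job in, once; it reports no verdict.
The state is a dict: "clock": time; "joint_positions": joint angles; "joint_vel": joint speeds; "effort": joint torques, N m; "ee_pos": TCP position; "tcp_rot": TCP orientation; "ft_force": force on the tool from outside, world axes, zero at the start; "torque": the same for the moment, N m; "finger_gap": finger opening in m.
Only numpy, scipy, OpenCV 4.12 (cv2) and the standard library are available. Lean on these libraries where they do the work, as an engineer would, in place of code of your own. Each camera call takes 0.05 s, during which the arm holds its last target. There are 200 camera calls.

## Working session

There is one attempt and no reset: what is moved stays moved. The work goes in short steps, Python scripts to look and compute and a tool call to move; the robot and the scene stay as the last step left them, time stands still between calls to the robot, and variables do not carry over. Pictures are saved under pics/ and viewed, about 8 in all and at most 12, crops included, and the job is handed in when it is done.

Besides the shell and the picture viewer there is one more tool, called by a JSON object that holds its "fn" and its "kwargs", one argument or row to a line. arm_command: Moves the arm, as the interface text tells. Its arguments: {"type":"object","properties":{"rows":{"type":"array"},"newtons":{"type":"number"}},"required":["rows"]}

```bash
mkdir -p pics
cat > h.py <<'E'
import numpy as np, cv2
from workcell import monitor, grab_frame, robot
def grab(n):
    s=monitor.get_state(); f=grab_frame(n); return s,f
def save(f,name): cv2.imwrite('pics/'+name,f['img'][:,:,::-1])
def K(f): return np.array([[f['fx'],0,f['cx']],[0,f['fy'],f['cy']],[0,0,1.]])
def plane(f,u,v,z):
    n=cv2.undistortPoints(np.array([[[u,v]]],float),K(f),np.array(f['distortion']))[0,0]
    R=np.array(f['R']);t=np.array(f['t']);C=-R.T@t;d=R.T@np.array([n[0],n[1],1]);return C+d*(z-C[2])/d[2]
def depth(f,u,v):
    n=cv2.undistortPoints(np.array([[[u,v]]],float),K(f),np.array(f['distortion']))[0,0]
    R=np.array(f['R']);t=np.array(f['t']);z=f['z_map'][int(v),int(u)];return R.T@(np.array([n[0],n[1],1])*z-t)
E
python3 - <<'E'
from h import *
s,f=grab('top');save(f,'top1.png');np.savez('top1.npz',**{k:np.array(v) for k,v in f.items()})
print(s['clock'],s['ee_pos'],s['tcp_rot'],f['R'],f['t'])
s,f=grab('scene');save(f,'scene1.png')
E
```

```text
0.0 [ 0.19962823 -0.53866888  0.23043036] [-0.12411271 -0.69597762 -0.1254156   0.69604749] [[ 0.00516697 -0.99996972  0.00581958]
 [-0.99437742 -0.00575344 -0.10573763]
 [ 0.10576791 -0.00524052 -0.99437703]] [-0.00646746  0.46613514  1.58393037]
```

View pics/top1.png

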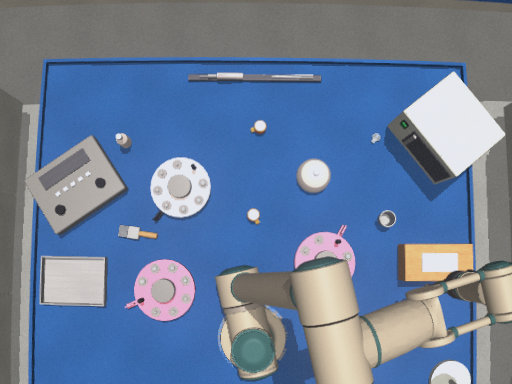

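View pics/scene1.png

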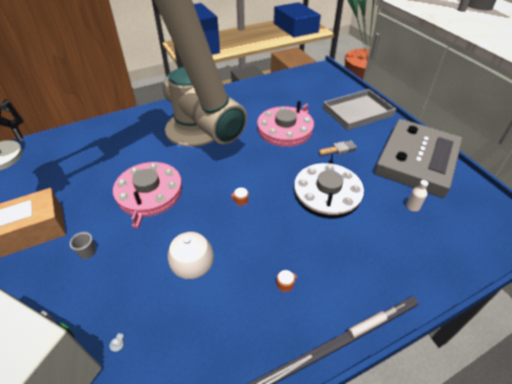

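The top view shows the white carousel around pixel (180,187). The black pointer is at about (157,216) and the peg at about (194,167). The look-alikes are pink.

Run:
```python
from h import *
f=dict(np.load('top1.npz'))
c=f['img'][140:235,135:225,::-1];cv2.imwrite('pics/crop1.png',cv2.resize(c,None,fx=6,fy=6,interpolation=cv2.INTER_CUBIC))
hsv=cv2.cvtColor(f['img'],cv2.COLOR_RGB2HSV)
m=((hsv[...,1]<60)&(hsv[...,2]>130)).astype(np.uint8);m[:150]=0;m[225:]=0;m[:,:145]=0;m[:,217:]=0
cs=max(cv2.findContours(m,cv2.RETR_EXTERNAL,cv2.CHAIN_APPROX_NONE)[0],key=cv2.contourArea)
P=np.array([plane(f,u,v,.03)[:2] for u,v in cs[:,0]])
A=np.c_[2*P,np.ones(len(P))];x=np.linalg.lstsq(A,(P**2).sum(1),rcond=None)[0];print('circle',x[:2],np.sqrt(x[2]+x[:2]@x[:2]),cv2.minEnclosingCircle(cs))
print('hub',plane(f,179.5,186,.064),depth(f,179,186))
```

```text
circle [0.49142221 0.24460738] 0.09895906502149955 ((180.27049255371094, 187.0737762451172), 30.324790954589844)
hub [0.4897113  0.24145744 0.064     ] [0.48897726 0.24219221 0.06984574]
```

View pics/crop1.png

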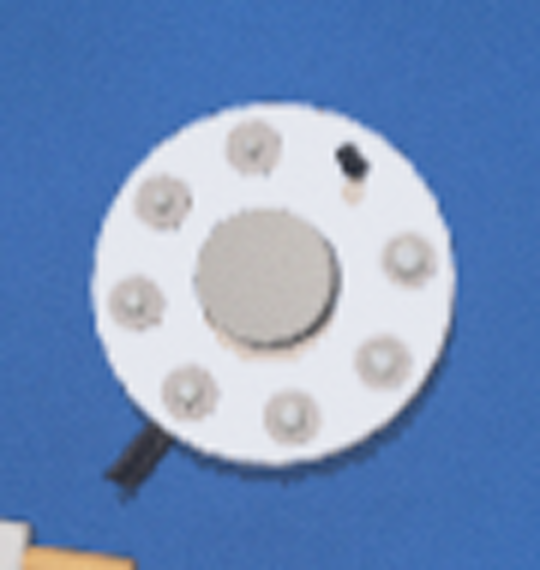

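The crop shows the blade from about crop (163,437) to (120,482), and the peg from foot (357,170) to top (345,152). They are nearly opposite each other.

```bash
cat >> h.py <<'E'
from scipy.spatial.transform import Rotation as Ro
def Rt(s): q=s['tcp_rot']; return Ro.from_quat([q[1],q[2],q[3],q[0]]).as_matrix()
def shift(p,s=None):
    s=s or monitor.get_state(); return np.round(Rt(s).T@(np.array(p)-s['ee_pos'])*1000,1)
E
python3 - <<'E'
from h import *
f=dict(np.load('top1.npz'));s=monitor.get_state()
print(np.round(Rt(s),3))
px=lambda a,b:(135+a/6-.42,140+b/6-.42)
c=np.array([.4905,.243])
for n,a,b,z in [('bladeout',120,482,.041),('bladein',163,437,.041),('pegtop',345,152,.08),('pegfoot',357,172,.034)]:
    p=plane(f,*px(a,b),z)[:2];d=p-c;print(n,p,np.hypot(*d),np.degrees(np.arctan2(d[1],d[0])))
print(shift([.47,.24,.32]))
_,w=grab('wrist');print(np.round(w['T_tool_cam'],3),w['fx'])
E
```

```text
[[-0.     0.347 -0.938]
 [ 0.002 -0.938 -0.347]
 [-1.    -0.002 -0.   ]]
bladeout [0.38039282 0.32462987] 0.1370657792559523 143.44796916098943
bladein [0.40515218 0.30156064] 0.10350651716584917 145.54438530710937
pegtop [0.55637218 0.19991024] 0.07871385682246683 -33.190384778460874
pegfoot [0.55296508 0.1988481 ] 0.07649363659716453 -35.253635863889095
[ -88.4 -636.5 -524.1]
[[-0.    -0.318  0.948 -0.143]
 [ 1.     0.     0.    -0.001]
 [-0.001  0.948  0.318 -0.081]
 [ 0.     0.     0.     1.   ]] 331.3938493683305
```

```bash
python3 -c "
from h import *
print(shift([.54,.262,.28]),shift([.35,0,.28]))"
```

```text
[ -48.4 -632.7 -597.4] [ -48.7 -453.1 -328.2]
```

{"fn": "arm_command", "kwargs": {
  "rows": [
    [[-48,-453,-328],[0,0,0],0],
    [[-48,-453,-328],[0,0,0],0],
    [[-48,-453,-328],[0,0,0],0],
    [[-48,-453,-328],[0,0,0],0],
    [[-48,-453,-328],[0,0,0],0],
    [[-48,-453,-328],[0,0,0],0],
    [[-48,-453,-328],[0,0,0],0],
    [[-48,-453,-328],[0,0,0],0],
    [[-48,-453,-328],[0,0,0],0],
    [[-48,-453,-328],[0,0,0],0],
    [[-48,-453,-328],[0,0,0],0],
    [[-48,-453,-328],[0,0,0],0],
    [[-48,-453,-328],[0,0,0],0],
    [[-48,-633,-597],[0,0,0],0],
    [[-48,-633,-597],[0,0,0],0],
    [[-48,-633,-597],[0,0,0],0],
    [[-48,-633,-597],[0,0,0],0],
    [[-48,-633,-597],[0,0,0],0],
    [[-48,-633,-597],[0,0,0],0],
    [[-48,-633,-597],[0,0,0],0]
  ]
}}

```text
clock: 1.82
ee_pos: [0.5112, 0.2225, 0.279]
tcp_rot: [-0.125, -0.696, -0.125, 0.696]
ft_force: [1.3, -1.0, 0.1]
finger_gap: 0.0001
```

Run:
```python
from h import *
s=monitor.get_state();print(s['clock'],s['ee_pos'],s['joint_vel'],shift([.54,.262,.28],s))
```

```text
1.8167 [0.51116069 0.2224968  0.27895063] [ 0.59346964  0.65323567 -0.86606885 -0.01176141  0.20125863  0.5936155 ] [ -1.  -27.  -40.8]
```

{"fn": "arm_command", "kwargs": {
  "rows": [
    [[0,-27,-41],[0,0,0],0],
    [[0,-27,-41],[0,0,0],0],
    [[0,-27,-41],[0,0,0],0],
    [[0,-27,-41],[0,0,0],0]
  ]
}}

```text
clock: 2.15
ee_pos: [0.5396, 0.2618, 0.278]
tcp_rot: [-0.125, -0.695, -0.125, 0.697]
ft_force: [0.0, 0.8, -0.1]
finger_gap: 0.0004
```

```bash
cat >> h.py <<'E'
def wcam(s,w):
    T=np.eye(4);T[:3,:3]=Rt(s);T[:3,3]=s['ee_pos'];M=np.linalg.inv(T@np.array(w['T_tool_cam']));w=dict(w);w['R']=M[:3,:3];w['t']=M[:3,3];return w
E
python3 - <<'E'
from h import *
s,w=grab('wrist');w=wcam(s,w);np.savez('w1.npz',**{k:np.array(v) for k,v in w.items()})
print(s['clock'],s['ee_pos'],np.abs(s['joint_vel']).max());cv2.imwrite('pics/w1.png',cv2.resize(w['img'][:,:,::-1],(768,576)))
E
```

```text
2.15 [0.53957465 0.26177523 0.27802961] 0.03374310768757179
```

View pics/w1.png

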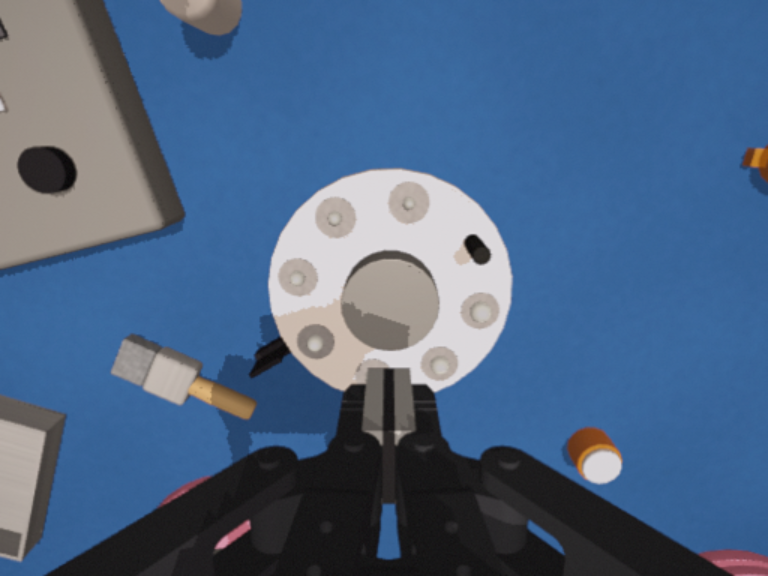

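The wrist view shows the hub top centre at about (390,300) at 1.5x. The peg runs from foot (472,242) to top (483,256), and the blade is around (268,355). I'll enlarge these.

Run:
```python
from h import *
w=dict(np.load('w1.npz'))
I=w['img'][:,:,::-1]
a=cv2.resize(I[215:257,160:202],(400,400),interpolation=cv2.INTER_CUBIC)  # scale 400/42
b=cv2.resize(I[150:192,295:337],(400,400),interpolation=cv2.INTER_CUBIC)
cv2.imwrite('pics/w1c.png',np.hstack([a,b]))
h=cv2.cvtColor(w['img'],cv2.COLOR_RGB2HSV);m=((h[...,1]<60)&(h[...,2]>110)).astype(np.uint8);m[:105]=0;m[240:]=0;m[:,:170]=0;m[:,350:]=0
cs=max(cv2.findContours(m,cv2.RETR_EXTERNAL,cv2.CHAIN_APPROX_NONE)[0],key=cv2.contourArea)[:,0]
cs=cs[cs[:,1]<215]
P=np.array([plane(w,u,v,.034)[:2] for u,v in cs])
from scipy.optimize import least_squares
r=least_squares(lambda x:np.hypot(P[:,0]-x[0],P[:,1]-x[1])-x[2],[.49,.243,.1],loss='soft_l1',f_scale=.001);print('rim fit',r.x,np.std(r.fun))
print('hub',plane(w,390/1.5,300.5/1.5,.064))
```

```text
rim fit [0.49408475 0.24410505 0.09894598] 0.0003911387930647731
hub [0.49754367 0.24516464 0.064     ]
```

View pics/w1c.png

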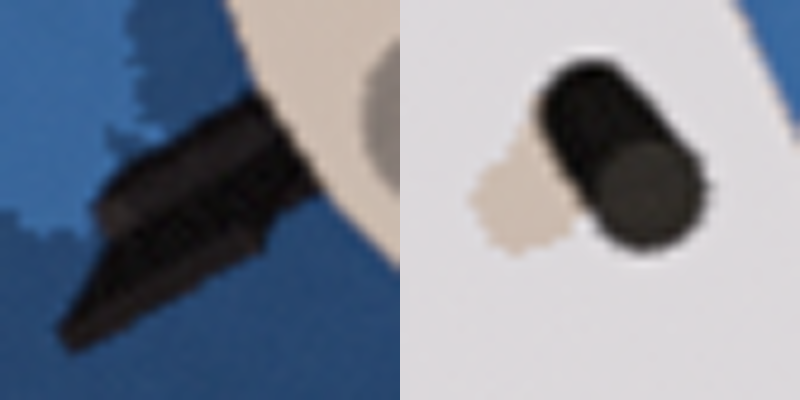

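The crop shows the blade's top strip centreline from (64,340) to (258,238), and the peg top centre at (650,195).

Run:
```python
from h import *
w=dict(np.load('w1.npz'));k=42/400;f=lambda a,o:o+(a+.5)*k-.5
c=np.array([.4941,.2441])
o=plane(w,f(64,160),f(340,215),.041)[:2];i=plane(w,f(258,160),f(238,215),.041)[:2];p=plane(w,f(250,295),f(195,150),.08)[:2]
dg=lambda d:(np.hypot(*d),np.degrees(np.arctan2(d[1],d[0])))
for n,d in (('out',o-c),('in',i-c),('blade',o-i),('peg',p-c)): print(n,dg(d))
pf=plane(w,f(190,295),f(112,150),.036)[:2];print('foot',dg(pf-c),p,pf)
```

```text
out (np.float64(0.13955714762074026), np.float64(141.634126350179))
in (np.float64(0.10862099968058148), np.float64(142.20219618808872))
blade (np.float64(0.030960222332665405), np.float64(139.64073780985197))
peg (np.float64(0.07749071732007667), np.float64(-35.62717379152003))
foot (np.float64(0.07746729450754113), np.float64(-36.16334342446195)) [0.55708636 0.198961  ] [0.55664229 0.19838738]
```

Run:
```python
from h import *
s=monitor.get_state();print(np.round(s['joint_positions'],2));print('above',shift([.546,.171,.11],s),'down',shift([.546,.171,.058],s))
print(np.round(Rt(s),3))
```

```text
[0.33 0.29 1.36 0.   1.49 1.55]
above [168.5  86.9  24.5] down [220.5  86.9  24.4]
[[-0.003  0.348 -0.937]
 [-0.001 -0.937 -0.348]
 [-1.    -0.     0.003]]
```

{"fn": "arm_command", "kwargs": {
  "rows": [
    [[60,87,24],[-24,0,0],0],
    [[60,87,24],[-48,0,0],0],
    [[60,87,24],[-48,0,0],0],
    [[100,87,24],[-48,0,0],0],
    [[140,87,24],[-48,0,0],0],
    [[168,87,24],[-48,0,0],0],
    [[168,87,24],[-48,0,0],0],
    [[168,87,24],[-48,0,0],0],
    [[190,87,24],[-48,0,0],0],
    [[210,87,24],[-48,0,0],0],
    [[220,87,24],[-48,0,0],0],
    [[220,87,24],[-48,0,0],0],
    [[220,87,24],[-48,0,0],0]
  ]
}}

```text
clock: 3.28
ee_pos: [0.5466, 0.1706, 0.0594]
tcp_rot: [-0.397, -0.585, -0.397, 0.586]
ft_force: [-0.7, -0.3, 0.0]
finger_gap: 0.0001
```

Run:
```python
from h import *
s,w=grab('wrist');w=wcam(s,w);np.savez('w2.npz',**{k:np.array(v) for k,v in w.items()})
R=Rt(s);print(s['clock'],s['ee_pos'],np.round(R,3),'peg rel tool',shift([.557,.1985,.058],s), 'push10', np.round(R.T@np.array([.375,.927,0])*10,2))
cv2.imwrite('pics/w2.png',w['img'][:,:,::-1])
```

```text
3.2833 [0.54660925 0.17063827 0.05944601] [[-0.002  0.929 -0.37 ]
 [-0.    -0.37  -0.929]
 [-1.    -0.001  0.001]] peg rel tool [  1.4  -0.7 -29.7] push10 [ -0.01   0.05 -10.  ]
```

View pics/w2.png

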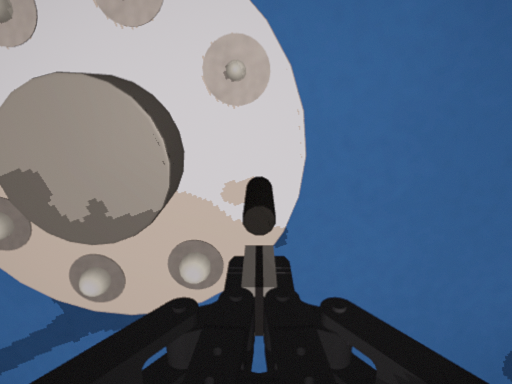

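The fingertip is lined up behind the peg, which appears straight ahead at (259,218). Now the flick, and after it a lift toward the hover point above the hub.

{"fn": "arm_command", "kwargs": {
  "rows": [
    [[0,0,-3],[0,0,0],0],
    [[0,0,-6],[0,0,0],0],
    [[0,0,-9],[0,0,0],0],
    [[0,0,-12],[0,0,0],0],
    [[0,0,-16],[0,0,0],0],
    [[0,0,-21],[0,0,0],0],
    [[0,0,-27],[0,0,0],0],
    [[0,0,-34],[0,0,0],0],
    [[0,0,-42],[0,0,0],0],
    [[0,0,-50],[0,0,0],0],
    [[0,0,-49],[0,0,0],0],
    [[-18,0,-44],[0,0,0],0],
    [[-36,-15,-36],[0,0,0],0]
  ]
}}

```text
clock: 4.42
ee_pos: [0.5485, 0.2097, 0.0952]
tcp_rot: [-0.397, -0.585, -0.397, 0.585]
ft_force: [-0.3, 0.5, 0.5]
finger_gap: -0.0004
```

```bash
cat >> h.py <<'E'
C=np.array([.4941,.2441])
def pegfind(f):
    "dark blob centroid search: projects peg top for each angle, scores darkness of peg axis and brightness around"
    g=f['img'].max(2).astype(float);R=np.array(f['R']);t=np.array(f['t'])
    rv=cv2.Rodrigues(R)[0];best=[]
    for a in np.radians(np.arange(0,360,.5)):
        d=np.array([np.cos(a),np.sin(a)]);tn=np.array([-d[1],d[0]])
        pin=[[*(C+d*(.078+q)+tn*e),z] for z in (.045,.055,.065,.075) for q in (-.003,0,.003) for e in(-.005,0,.005)]
        pout=[[*(C+d*.078+tn*e),z] for z in (.045,.055,.065,.075) for e in(-.0115,.0115)]
        uv=cv2.projectPoints(np.array(pin+pout),rv,t,K(f),np.array(f['distortion']))[0][:,0]
        if (uv<0).any() or (uv[:,0]>510).any() or (uv[:,1]>382).any(): best.append(-999);continue
        v=cv2.remap(g.astype(np.float32),uv[:,:1].astype(np.float32),uv[:,1:].astype(np.float32),cv2.INTER_LINEAR)[:,0]
        best.append(v[36:].mean()-v[:36].mean())
    best=np.array(best);i=best.argmax();w=np.clip(best[max(i-8,0):i+9]-best[i]*.5,0,None);return (np.arange(max(i-8,0),max(i-8,0)+len(w))*w).sum()/w.sum()*.5,best[i]
E
python3 - <<'E'
from h import *
print('cal',pegfind(dict(np.load('w1.npz'))),pegfind(dict(np.load('top1.npz'))),pegfind(dict(np.load('w2.npz'))))
for n in ('wrist','top','scene','wrist'):
    s,f=grab(n)
    if n=='wrist': f=wcam(s,f)
    print(n,s['clock'],pegfind(f),s['ee_pos'])
    if n!='wrist': save(f,f'post_{n}.png')
print(monitor.get_state()['ft_force'])
E
```

```text
cal (np.float64(326.4641772209856), np.float32(84.90929)) (np.float64(323.80681487851535), np.float32(96.31006)) (np.float64(326.5806433704264), np.float64(89.18294525146484))
wrist 4.4167 (np.float64(11.637563449427812), np.float64(158.0386199951172)) [0.54852394 0.20967704 0.0952253 ]
top 4.4667 (np.float64(245.4896435770194), np.float32(80.81996)) [0.54489018 0.20980684 0.09910573]
scene 4.5167 (np.float64(17.59995648855745), np.float32(64.186646)) [0.54609913 0.21007241 0.09817524]
wrist 4.5667 (np.float64(21.584544677649177), np.float64(163.5703125)) [0.54670423 0.21005998 0.09712344]
[-0.42187053  0.68506859 -1.43060089]
```

{"fn": "arm_command", "kwargs": {
  "rows": [
    [[0,-30,4],[0,0,0],0],
    [[5,-61,8],[0,0,0],0],
    [[15,-61,8],[0,0,0],0],
    [[22,-61,8],[0,0,0],0],
    [[25,-61,8],[0,0,0],0],
    [[25,-61,8],[0,0,0],0],
    [[25,-61,8],[0,0,0],0]
  ]
}}

```text
clock: 5.2
ee_pos: [0.4885, 0.2249, 0.0708]
tcp_rot: [0.397, 0.586, 0.397, -0.585]
ft_force: [0.2, -0.4, -0.5]
finger_gap: -0.0001
```

Run:
```python
from h import *
for n in ('wrist','scene','wrist'):
    s,f=grab(n)
    if n=='wrist': f=wcam(s,f)
    print(n,s['clock'],pegfind(f),s['ee_pos'],s['ft_force'])
    np.savez(f'h_{n}.npz',**{k:np.array(v) for k,v in f.items()})
a=dict(np.load('h_wrist.npz'))['img'];b=dict(np.load('h_scene.npz'))['img'][130:240,270:400]
cv2.imwrite('pics/hov.png',np.hstack([cv2.resize(a,(400,300)),cv2.resize(b,(390,300),interpolation=cv2.INTER_CUBIC)])[:,:,::-1])
```

```text
wrist 5.2 (np.float64(60.42283936714221), np.float32(139.34657)) [0.48846746 0.22493636 0.07079796] [ 0.1594665  -0.40027177 -0.50044661]
scene 5.25 (np.float64(62.621142861557), np.float32(43.318073)) [0.48854653 0.22497621 0.07112401] [-0.17382353  0.04756341  0.18783891]
wrist 5.3 (np.float64(66.45885598397103), np.float32(139.30241)) [0.4884059  0.22499425 0.07127964] [-0.7567858  -1.13275242 -0.36880865]
```

View pics/hov.png

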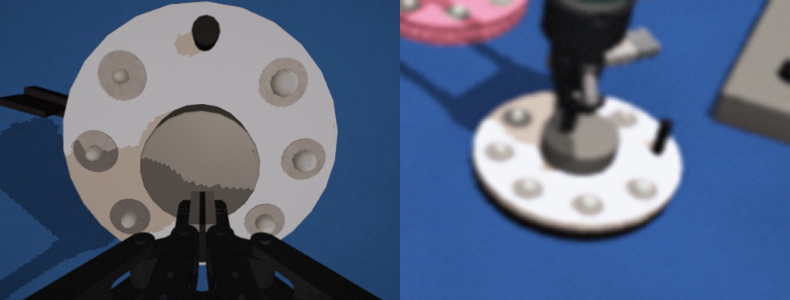

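The wrist view shows the peg at (205,32), the blade at the left edge at (30,103), and the fingertip above the hub. The peg is turning at about 60°/s. I'll hold a little lower and re-measure.

{"fn": "arm_command", "kwargs": {
  "rows": [
    [[2,0,0],[0,0,0],0],
    [[3,0,0],[0,0,0],0],
    [[3,0,0],[0,0,0],0],
    [[3,0,0],[0,0,0],0],
    [[3,0,0],[0,0,0],0],
    [[3,0,0],[0,0,0],0],
    [[3,0,0],[0,0,0],0],
    [[3,0,0],[0,0,0],0]
  ]
}}

```text
clock: 6.02
ee_pos: [0.4883, 0.225, 0.0685]
tcp_rot: [0.397, 0.586, 0.397, -0.585]
ft_force: [0.2, -0.0, 0.4]
finger_gap: -0.0001
```

Run:
```python
from h import *
for n in ('wrist','wrist','wrist'):
    s,f=grab(n); f=wcam(s,f)
    print(n,s['clock'],pegfind(f),s['ee_pos'],s['ft_force'])
np.savez('h3.npz',**{k:np.array(v) for k,v in f.items()})
# mark predicted peg (hand) and blade line points for check
I=f['img'].copy()
for a in (141.8,):
    d=np.array([np.cos(np.radians(a)),np.sin(np.radians(a))])
    uv=cv2.projectPoints(np.array([[*(C+d*.108),.041],[*(C+d*.14),.041],[*(C+d*.078),.08]]),cv2.Rodrigues(f['R'])[0],f['t'],K(f),np.array(f['distortion']))[0][:,0]
    print(uv)
    for u in uv: cv2.circle(I,tuple(int(x) for x in u),1,(255,0,0),-1)
a=pegfind(f)[0];d=np.array([np.cos(np.radians(a)),np.sin(np.radians(a))])
uv=cv2.projectPoints(np.array([[*(C+d*.078),.08],[*(C+d*.078),.034]]),cv2.Rodrigues(f['R'])[0],f['t'],K(f),np.array(f['distortion']))[0][:,0]
for u in uv: cv2.circle(I,tuple(int(x) for x in u),1,(0,255,0),-1)
cv2.imwrite('pics/h3.png',cv2.resize(I[:200,:300],(780,520),interpolation=cv2.INTER_NEAREST)[:,:,::-1])
```

```text
wrist 6.0167 (np.float64(101.80345631553004), np.float32(133.35583)) [0.48826226 0.22504941 0.06847988] [ 0.22969008 -0.00967103  0.44989665]
wrist 6.0667 (np.float64(103.9328531870339), np.float32(133.20825)) [0.48825407 0.22504264 0.0684516 ] [-0.70809638 -0.23566314 -0.58705044]
wrist 6.1167 (np.float64(106.05152140612432), np.float32(134.4319)) [0.48824672 0.22500952 0.06843463] [ 0.02612366 -0.05827579  0.19922315]
[[ 55.47592147 147.42211716]
 [-10.09934755 129.20116272]
 [ 75.08323539 185.22708877]]
```

View pics/h3.png

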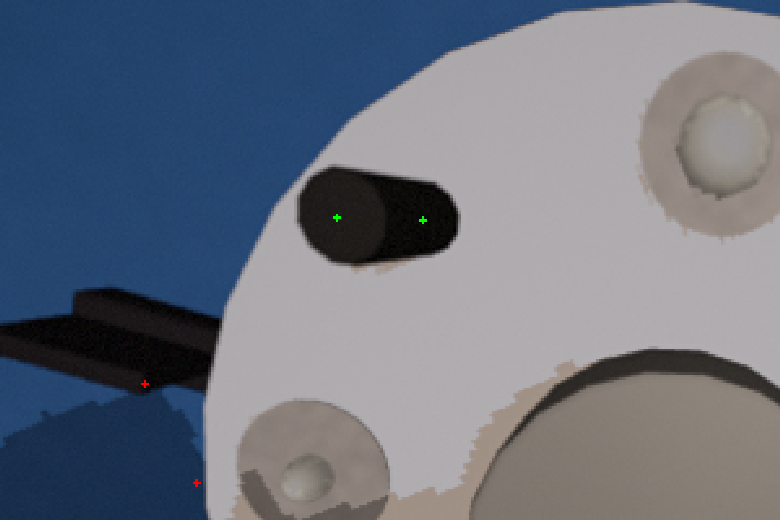

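Blade and peg reprojections agree with the picture: the blade's inner top is at (145,384) and the peg top at (342,217). I'll hold, then take one more measurement before braking.

{"fn": "arm_command", "kwargs": {
  "rows": [
    [[0,0,0],[0,0,0],0],
    [[0,0,0],[0,0,0],0],
    [[0,0,0],[0,0,0],0],
    [[0,0,0],[0,0,0],0],
    [[0,0,0],[0,0,0],0],
    [[0,0,0],[0,0,0],0]
  ]
}}

```text
clock: 6.67
ee_pos: [0.4883, 0.225, 0.0684]
tcp_rot: [0.397, 0.586, 0.397, -0.585]
ft_force: [-0.2, 0.3, 0.2]
finger_gap: -0.0001
```

Run:
```python
from h import *
for n in ('wrist','wrist'):
    s,f=grab(n); f=wcam(s,f)
    print(n,s['clock'],pegfind(f),s['ee_pos'],s['ft_force'])
```

```text
wrist 6.6667 (np.float64(127.14441663375182), np.float32(154.62408)) [0.48826442 0.22503588 0.06844992] [-0.22359151  0.26589338  0.21724678]
wrist 6.7167 (np.float64(128.84750303885582), np.float32(155.96373)) [0.48825599 0.22503078 0.06841896] [0.30315244 0.12219916 0.49459932]
```

{"fn": "arm_command", "kwargs": {
  "rows": [
    [[1,0,0],[0,0,0],0],
    [[2.5,0,0],[0,0,0],0],
    [[4,0,0],[0,0,0],0],
    [[8,0,0],[0,0,0],0],
    [[8,0,0],[0,0,0],0]
  ]
}}

```text
clock: 7.18
ee_pos: [0.4894, 0.225, 0.0639]
tcp_rot: [0.398, 0.587, 0.396, -0.584]
ft_force: [-4.0, -3.4, 23.2]
finger_gap: -0.0004
```

Run:
```python
from h import *
for n in ('wrist','wrist'):
    s,f=grab(n); f=wcam(s,f)
    print(n,s['clock'],pegfind(f),s['ee_pos'],s['ft_force'])
np.savez('h4.npz',**{k:np.array(v) for k,v in f.items()})
cv2.imwrite('pics/h4.png',cv2.resize(f['img'][50:230,:270],(780,520),interpolation=cv2.INTER_NEAREST)[:,:,::-1])
```

```text
wrist 7.1833 (np.float64(141.22656797155148), np.float32(142.16084)) [0.48939548 0.22498235 0.06389538] [-3.95950099 -3.36590858 23.19702987]
wrist 7.2333 (np.float64(141.11907864993285), np.float32(142.8291)) [0.48935884 0.22498582 0.0638906 ] [-4.84864528 -3.51175584 23.75800987]
```

View pics/h4.png

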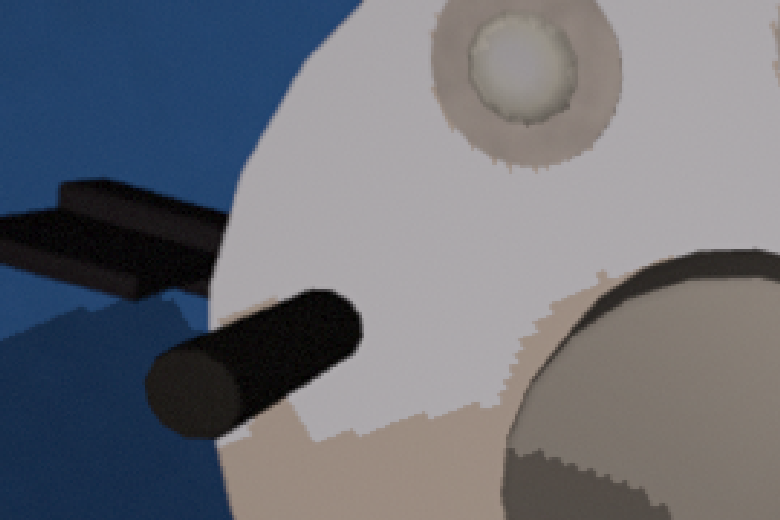

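The wheel stopped with the peg at about 141.2°, against the pointer at about 141.8°. I'll lift straight off.

{"fn": "arm_command", "kwargs": {
  "rows": [
    [[-6,0,0],[0,0,0],0],
    [[-30,0,0],[0,0,0],0],
    [[-60,0,0],[0,0,0],0],
    [[-100,0,0],[0,0,0],0],
    [[-140,0,0],[0,0,0],0],
    [[-170,0,-20],[0,0,0],0],
    [[-190,0,-40],[0,0,0],0],
    [[-190,0,-40],[0,0,0],0],
    [[-190,0,-40],[0,0,0],0],
    [[-190,0,-40],[0,0,0],0]
  ]
}}

```text
clock: 8.12
ee_pos: [0.502, 0.2614, 0.2525]
tcp_rot: [0.398, 0.585, 0.396, -0.585]
ft_force: [0.0, -1.0, -0.6]
finger_gap: 0.0
```

Run:
```python
from h import *
for n in ('wrist','scene','wrist'):
    s,f=grab(n); 
    if n=='wrist': f=wcam(s,f);g=f
    print(n,s['clock'],pegfind(f),s['ee_pos'],s['ft_force'])
cv2.imwrite('pics/fin.png',cv2.resize(g['img'],(768,576),interpolation=cv2.INTER_CUBIC)[:,:,::-1])
np.savez('fin.npz',**{k:np.array(v) for k,v in g.items()})
```

```text
wrist 8.1167 (np.float64(136.68460652433097), np.float32(99.02026)) [0.50200101 0.26139119 0.2525409 ] [ 0.0436519  -0.95665967 -0.62722261]
scene 8.1667 (np.float64(138.163774833352), np.float32(100.871895)) [0.50172986 0.26110829 0.2520492 ] [ 0.1219522  -0.10271618 -0.66472923]
wrist 8.2167 (np.float64(136.62174809061327), np.float32(97.0045)) [0.50175351 0.26104734 0.25201675] [-0.36744609 -1.56792197 -0.23593943]
```

View pics/fin.png

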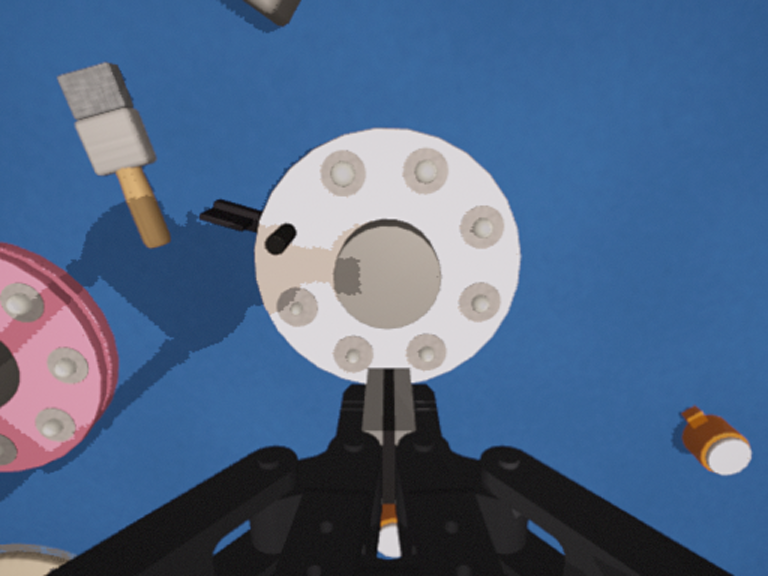

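The peg looks close to the blade line: its foot is at about (287,232) and the blade spans (203–258, 212). The finder now says 137–138°, though, so I'll check by hand on an enlarged crop.

Run:
```python
from h import *
w=dict(np.load('fin.npz'));I=w['img'].copy()
cr=I[125:185,125:205];cv2.imwrite('pics/finc.png',cv2.resize(cr,(800,600),interpolation=cv2.INTER_CUBIC)[:,:,::-1])
h=cv2.cvtColor(I,cv2.COLOR_RGB2HSV);m=((h[...,1]<60)&(h[...,2]>110)).astype(np.uint8);m[:80]=0;m[245:]=0;m[:,:165]=0;m[:,352:]=0
cs=max(cv2.findContours(m,cv2.RETR_EXTERNAL,cv2.CHAIN_APPROX_NONE)[0],key=cv2.contourArea)[:,0];cs=cs[cs[:,1]<235]
P=np.array([plane(w,u,v,.034)[:2] for u,v in cs])
from scipy.optimize import least_squares
r=least_squares(lambda x:np.hypot(P[:,0]-x[0],P[:,1]-x[1])-x[2],[.49,.243,.1],loss='soft_l1',f_scale=.001);print('rim',r.x,np.std(r.fun))
```

```text
rim [0.49337006 0.24432339 0.09905225] 0.0003549187741853237
```

View pics/finc.png

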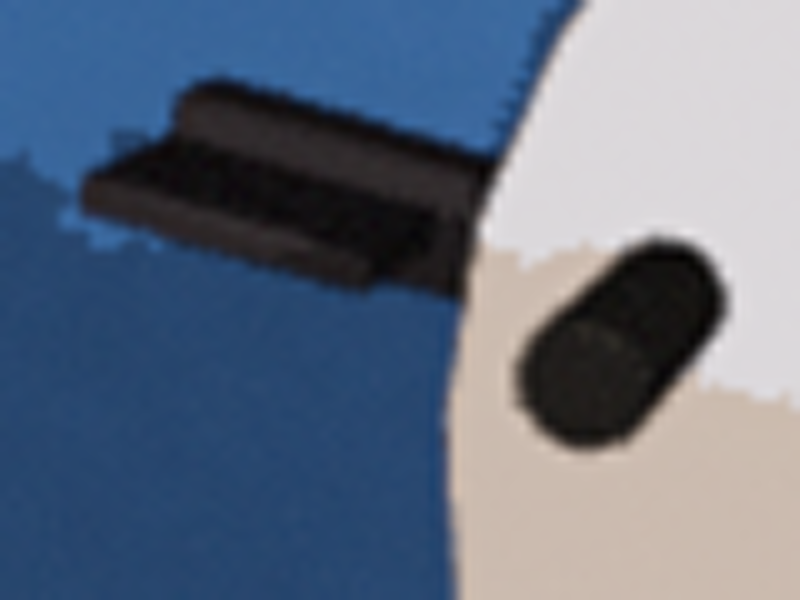

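Hand readings from the crop: blade top strip from (92,195) to (370,273), peg top centre (588,382), peg foot centre about (660,305).

Run:
```python
from h import *
w=dict(np.load('fin.npz'));q=lambda a,b,z:plane(w,125+(a+.5)/10-.5,125+(b+.5)/10-.5,z)[:2]
c=np.array([.4934,.2443]);dg=lambda d:(np.hypot(*d).round(4),np.degrees(np.arctan2(d[1],d[0])).round(2))
o,i=q(92,195,.041),q(370,273,.041);p,ft=q(588,382,.08),q(660,305,.036)
for n,d in (('out',o-c),('in',i-c),('pegtop',p-c),('foot',ft-c)):print(n,dg(d))
# independent: h4 (pressed) hand: scale 780/270 , 520/180, origin (0,50)
w=dict(np.load('h4.npz'));k=270/780;q=lambda a,b,z:plane(w,a*k,50+b*k,z)[:2]
for n,a in (('h4 in',(138,286,.041)),('h4 pegtop',(193,392,.08)),('h4 foot',(322,330,.036))):print(n,dg(q(*a)-C))
# 8-fold ear-tip phase from w1 vs fin, by polar unwrap of z=.038 plane at r .066-.086
def prof(f,c):
    g=cv2.cvtColor(f['img'],cv2.COLOR_RGB2GRAY).astype(np.float32);a=np.radians(np.arange(0,360,.5));V=[]
    for r in (.066,.071,.076,.081,.086):
        X=np.c_[c[0]+r*np.cos(a),c[1]+r*np.sin(a),0*a+.036];uv=cv2.projectPoints(X,cv2.Rodrigues(f['R'])[0],f['t'],K(f),f['distortion'])[0][:,0].astype(np.float32)
        V.append(cv2.remap(g,uv[:,:1],uv[:,1:],cv2.INTER_LINEAR)[:,0])
    V=np.mean(V,0);z=(V*np.exp(-8j*a)).sum()
    return (np.degrees(np.angle(-z))/-8)%45
for n,cc in (('w1',C),('fin',c),('top1',np.array([.4914,.2446]))): print(n,'tip phase mod45',prof(dict(np.load(n+'.npz')),cc))
print(monitor.get_state()['clock'])
```

```text
out (np.float64(0.1381), np.float64(141.73))
in (np.float64(0.1081), np.float64(141.63))
pegtop (np.float64(0.0773), np.float64(137.04))
foot (np.float64(0.0784), np.float64(138.49))
h4 in (np.float64(0.1081), np.float64(141.59))
h4 pegtop (np.float64(0.0781), np.float64(140.65))
h4 foot (np.float64(0.0785), np.float64(141.87))
w1 tip phase mod45 9.62822442453427
fin tip phase mod45 3.687960271108413
top1 tip phase mod45 9.885995274802259
8.2667
```

By hand the peg now sits at about 137.7° against the pointer at 141.7°. It was at 141.2° while braked, so the sideways preload on the finger sprang it back about 3.5° on release. I'll trim that out from the same spot on the hub, about 1.3 mm of fingertip travel, without touching the peg.

```bash
python3 -c "
from h import *
s=monitor.get_state();print(s['clock'],s['ee_pos'],shift([.4883,.2250,.069],s),np.round(Rt(s),3))"
```

```text
8.2667 [0.5019374  0.26109055 0.25214974] [183.2   0.3  38.5] [[ 0.002  0.929 -0.37 ]
 [-0.001 -0.37  -0.929]
 [-1.     0.002  0.001]]
```

{"fn": "arm_command", "kwargs": {
  "rows": [
    [[30,0,38],[0,0,0],0],
    [[60,0,38],[0,0,0],0],
    [[100,0,38],[0,0,0],0],
    [[135,0,38],[0,0,0],0],
    [[160,0,38],[0,0,0],0],
    [[175,0,38],[0,0,0],0],
    [[182,0,38],[0,0,0],0],
    [[182,0,38],[0,0,0],0],
    [[182,0,38],[0,0,0],0],
    [[182,0,38],[0,0,0],0]
  ]
}}

```text
clock: 9.1
ee_pos: [0.4891, 0.2257, 0.0713]
tcp_rot: [0.398, 0.586, 0.396, -0.584]
ft_force: [0.0, -0.0, 0.3]
finger_gap: 0.0
```

```bash
cat > m.py <<'E'
from h import *
for n in ('wrist','wrist'):
    s,f=grab(n); f=wcam(s,f); print(s['clock'],pegfind(f),s['ee_pos'],s['ft_force'])
E
python3 m.py
```

```text
9.1 (np.float64(137.91414575060034), np.float32(145.58063)) [0.48914736 0.22572999 0.07125631] [ 0.04853301 -0.01894965  0.34252157]
9.15 (np.float64(137.8950891718187), np.float32(147.52095)) [0.48923431 0.22580936 0.07147129] [0.7441096  0.69495882 0.10530492]
```

{"fn": "arm_command", "kwargs": {
  "rows": [
    [[4,0,0],[0,0,0],0],
    [[7,0,0],[0,0,0],0],
    [[9.5,0,0],[0,0,0],0],
    [[9.5,0,0],[0,0,0],0],
    [[9.5,0.6,0],[0,0,0],0],
    [[9.5,1.2,0],[0,0,0],0],
    [[9.5,1.2,0],[0,0,0],0],
    [[9.5,1.2,0],[0,0,0],0]
  ]
}}

```text
clock: 9.87
ee_pos: [0.4913, 0.2258, 0.064]
tcp_rot: [0.398, 0.587, 0.396, -0.583]
ft_force: [-1.9, -1.1, 12.3]
finger_gap: -0.0003
```

```bash
python3 m.py
```

```text
9.8667 (np.float64(141.7441304210565), np.float32(138.23807)) [0.49125067 0.22580821 0.06400767] [-1.89480145 -1.08694298 12.29351209]
9.9167 (np.float64(141.83195100195675), np.float32(139.18678)) [0.49126897 0.22578811 0.06400077] [-1.24829477 -0.5649082  11.83955484]
```

{"fn": "arm_command", "kwargs": {
  "rows": [
    [[-1,0.5,0],[0,0,0],0],
    [[-8,0.5,0],[0,0,0],0],
    [[-20,0,0],[0,0,0],0],
    [[-20,0,0],[0,0,0],0]
  ]
}}

```text
clock: 10.3
ee_pos: [0.4923, 0.2263, 0.0858]
tcp_rot: [0.399, 0.588, 0.395, -0.582]
ft_force: [0.5, -0.1, 0.8]
finger_gap: -0.0
```

```bash
python3 m.py
```

```text
10.3 (np.float64(140.6930144464356), np.float32(152.81023)) [0.49234186 0.22625242 0.08576341] [ 0.51193337 -0.12514701  0.8285635 ]
10.35 (np.float64(140.5693820184923), np.float32(153.62094)) [0.49198311 0.22610884 0.08494431] [-3.04221820e-01 -1.59433730e-01 -1.94976048e-04]
```

The peg is within about 1° (under 2 mm) of the pointer. Now I'll come clear and do a final check.

{"fn": "arm_command", "kwargs": {
  "rows": [
    [[-40,0,0],[0,0,0],0],
    [[-80,0,0],[0,0,0],0],
    [[-120,0,0],[0,0,0],0],
    [[-160,0,-30],[0,0,0],0],
    [[-166,0,-42],[0,0,0],0],
    [[-166,0,-42],[0,0,0],0],
    [[-166,0,-42],[0,0,0],0],
    [[-166,0,-42],[0,0,0],0],
    [[-166,0,-42],[0,0,0],0]
  ]
}}

```text
clock: 11.15
ee_pos: [0.5041, 0.2637, 0.2482]
tcp_rot: [0.398, 0.586, 0.396, -0.584]
ft_force: [0.5, -0.2, 0.6]
finger_gap: 0.0002
```

```bash
python3 m.py
python3 - <<'E'
from h import *
_,f=grab('scene');print('scene (was 138.16 at true ~137.8)',pegfind(f))
print(robot.finish_job(),monitor.get_state()['clock'])
E
```

```text
11.15 (np.float64(138.64359317270532), np.float32(97.34865)) [0.50411621 0.26366849 0.2481899 ] [ 0.53556422 -0.22314492  0.61699677]
11.2 (np.float64(138.65664582714584), np.float32(96.9548)) [0.50431881 0.26371774 0.24839815] [ 0.54835229  1.18861872 -0.00539406]
scene (was 138.16 at true ~137.8) (np.float64(139.91378018174476), np.float32(102.06279))
the job is handed in; nothing more can be done
the job is handed in; nothing more can be done
```

The wheel is parked with the peg about 1 to 2° (2 to 3 mm at the rim) short of the pointer, and the job is handed in at about 11 s. Part of that final position came from a small trim on the hub, not from braking alone.

- **Flick and free run:** I flicked the peg counter-clockwise and the wheel started at about 1.16 rad/s. It ran untouched for about 2.8 s.
- **Braking:** While it was still turning at about 0.6 rad/s, I pressed a fingertip about 19 mm off the hub's centre, with about 23 N. It stopped with the peg about 0.5° from the pointer.
- **Spring-back and trim:** When I lifted the finger, its sideways load sprang the wheel back about 3.5 to 4°. I pressed the hub again at about 12 N and moved the fingertip about 1.2 mm to turn the wheel back. I then lifted clear. The peg was not touched during this.

**Final checks:**
- The wheel was not turning and the arm was well clear, with no contact force.
- The pointer is at about 141.7°. The last peg readings disagree: 140.6° from the wrist camera close up, 139.9° from the scene camera, and 138.7° from the wrist camera higher up. The higher view had read about 1° low earlier against hand measurement.
- Before the trim, the pointer and wheel centre measured the same as at the start to within 1 mm. I did not measure the stand again after it, and I did not re-measure the other objects.

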